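# Shut the storage box lid past its spring catch

## Robot

A 7-joint arm with a two-finger parallel gripper is mounted at the origin on the work surface. World frame = base frame: x ahead of the robot, y to its left, z up, the work surface at z = 0. Lengths are in m, angles in degrees, forces in N, time in s.
With the tool pointing down it reaches from about 0.35 to 0.775 m from the base axis. Payload 3.1 kg.
Tool frame: the origin (TCP) lies on the centre line of the jaws, within the pads' length; the fingertips stand 17 mm ahead of it and the grasp point (between the pads) lies 2 mm behind it (robot.tip_reach is the distance from the TCP to the fingertips, in m); z points along the fingers, y is the line along which they close (so a half turn about z gives the same grasp; the last joint's range is limited). The gripper opens to 85 mm and grips with 20 to 120 N. Pads are 22 mm wide; open, the fingers measure 114 mm over their backs; the gripper's body (76 mm by 85 mm) begins 54 mm behind the grasp point. The pads swing forward as they close: fully open they stand 13 mm farther back than shut.
Start: joints at [63.157, 17.813, 0.802, 86.603, -0.252, 75.585, -1.558], TCP at [0.228, -0.501, 0.248] pointing down, gripper open.
Joint ranges: [-154.91, 154.91], [-16.99, 109.72], [-72.82, 74.43], [7.12, 147.25], [-82.49, 262.49], [11.32, 116.49], [-174.64, 174.64]. Speed limits (degrees/s): [159.86, 159.86, 180, 180, 180, 180, 180].

## Interface

Orientations are given as [roll, pitch, yaw] about the fixed x, y, z axes, in that order (R = Rz(yaw) Ry(pitch) Rx(roll)).
In Python, from station import robot, fingers, vision, workorder, recognise gives the robot as it stands. Calls block until the motion is done:
- robot.move_to(position, orientation): joint-space move of the TCP to a pose.
- robot.line_to(position, orientation=None, velocity=0.15, f_stop=None): straight line of the TCP; orientation=None keeps the orientation; velocity is the mean speed in m/s. With f_stop (N) it stops when the force on the tool has changed by that much, and returns True; else False.
- robot.move_j(angles): joint-space move.
- fingers.gripper_to(opening, force=None): opening from 0.0 (shut) to 1.0 (fully open); force is the grip in N (None keeps the last); returns when the fingers have stopped.
- robot.pause(seconds).
- robot.inverse_kinematics(position, orientation): joint angles nearest the present ones, or None.
- vision.grab_frame(name): name is "scene" or "top"; returns the picture (420x560x3 uint8, red, green, blue); there is no depth.
- vision.calibration(name): a dict with "mtx" (3x3 intrinsics, pixels), "extrinsics" (4x4, takes a point from world to camera coordinates). Camera axes: x right, y up, looking along -z (the intrinsics and any distortion apply to the point x, -y, -z); pixel columns grow to the right and rows downward; lengths in m; the calibration is good to about 2 mm. A picture is of the moment at which its call begins. calibration takes no time and is no camera call.
A pose or a line that the arm cannot do raises robot.PlanningError and nothing moves.
- workorder.close_job(): hands the job in; it is judged then, once.
Trained networks look in the newest picture that a camera, given by its name, has taken for a name from the list of things; names that differ only in an ending like _2 or _b are one class to them, and where a whole thing is asked for, a point or a joint stands for the part that bears it (a point fixed in the world has none). Each returns a list of dicts, best first, with "p" (0 to 1); they miss things now and then, are a little off and sometimes report something else, mostly with a low value. They report only what shows in the picture. A call takes as long as a camera call. They do not tell look-alikes from the thing itself.
- recognise(label, camera): "rect" ([centre column, centre row, width, height] in pixels, round what is visible of it).
Readings, each from a call of its own:
- robot.current_time_s(): time.
- robot.current_joint_positions(): joint angles.
- robot.current_dq(): joint speeds.
- robot.current_joint_torque(): joint torques, N m.
- robot.current_tool_pos(): TCP position.
- robot.current_eef_rot(): TCP orientation.
- robot.current_contact_force(): force on the tool from outside, world axes, zero at the start.
- robot.current_torque(): the same for the moment, N m.
- robot.current_finger_gap(): opening from 0.0 (shut) to 1.0 (fully open).
- robot.current_gripper_force(): force on a finger pad.
Only numpy, scipy, OpenCV 4.12 (cv2) and the standard library are available. Lean on these libraries where they do the work, as an engineer would, in place of code of your own. Each camera call takes 0.05 s, during which the arm holds its last target. There are 200 camera calls.

## Task

Shut the wooden storage box: with a fingertip press the spring-loaded bar on its side down and keep it down while you push the sliding lid along by its batten, past the catch tooth, fully home against the end stop. Then let go, so that the tooth springs up behind the batten and locks the lid. Only push the lid: do not lift or tip it, do not let the tooth rise under the batten, and leave the other things on the worktop where they stand.

Things in the scene. Friction and masses are not known exactly. Their poses are not given: they have to be found in the camera images.
- box: Fixed brown wooden box, 260 (x) x 138 (y) x 114 mm high; origin: centre of its underside, z up; all box coordinates below are in mm from it. +x: direction in which the lid slides shut. +y: side of the spring catch. The lid lies on ledges at z = 100 between guide rails (tops z = 109, 1.5 mm play each side). At first the box is open at its +x end.
- catch (a joint): How far the spring catch is pressed down, in m: 0 up, 0.015 lower limit. One rigid piece moving straight down: a flat press bar with a steel tooth on its inner edge. Spring 4 N at the top, 10 N fully down; it springs back when released. The batten can pass the tooth when this is over 0.010; 0.012 to 0.014 is a good depth.
- press_bar (a point): Middle of the finger lane on the aluminium press bar's flat top; moves with the bar. Box x = -30, y = 98, z = 109 when up. The bar spans box x -95 to 35, y 72 to 112. A fingertip may press anywhere along it and slide along it (rubbing resists a bare fingertip by up to about 7 N). Under it is a fixed housing, y 71 to 111, top z = 80.
- tooth (a point): Where the top of the steel tooth is when the catch is up: box x = 19, y = 77, z = 121 (fixed point, does not sink with the catch). The tooth spans box x 15 to 23, y 73 to 81 and stands 12 mm above the press bar, in the batten's way; pass it with the finger on its outer side, at box y about 98.
- batten_back (a point): On the lid's batten: middle height of its back face (towards box -x), over the finger lane (box y = 98, z = 122). Push here towards box +x with the side of the finger that presses the bar; under 5 N moves the lid. Box x at the start -60 to -23; fully home 29, which is 6 mm past the tooth. The batten is 30 mm thick in x, 20 high, underside z = 112, outer end y = 112.
- end_stop (a point): Fixed end stop at the box's +x end: middle of the face that the lid's front edge meets when fully home (box x = 119, y = 0, z = 107).
- lid: Loose waxed beech lid, board 150 (x) x 120 (y) x 12 mm, about 0.35 kg; origin: centre of the board's underside, axes parallel to the box's. A batten is glued across its middle and reaches out over the press bar on the +y side. If the tooth rises under the batten it tips the lid.
- egg_cup: White egg cup, 48 mm wide, 60 mm high, origin under its centre. Leave alone.
- jar: Glass jar, 56 mm wide, 85 mm high, origin under its centre. Leave alone.
- mug: Blue mug, 80 mm wide, 95 mm high, origin under its centre. Leave alone.
- spoons: Flat set of three red plastic measuring spoons fanned on one pivot, about 130 mm long, origin at the pivot. Leave alone.
- crock: White stoneware crock with lid, 156 mm wide, 176 mm high, origin under its centre. Leave alone.
- mill: Dark wooden pepper mill, 54 mm wide, 160 mm high, origin under its centre. Leave alone.
- spatula: Spatula lying flat on the worktop. Leave alone.
Not all that is in view belongs to the job. What is meant by the lid is not purple, red or yellow, and is the larger of those in its own colour.

How it is judged:
By the outcome, as a careful person would: the job done as asked, in the order asked, and still so for the second after the job is handed in, with the robot touching nothing.
It also fails if it takes over 32 s, if anything falls off the work surface, if the arm or the gripper's body presses on something with over 40 N, if the wrist force passes 120 N, or if a joint passes its speed limit or range.

## Working session

There is one attempt and no reset: what is moved stays moved. The work goes in short steps, each a Python script; the robot and the scene stay as the last script left them, time stands still between calls to the robot, and variables do not carry over. Pictures are saved under pics/ and viewed, at most 10 in all, crops included, and the job is handed in when it is done.

```bash
mkdir -p pics
python3 - <<'E'
from station import robot, vision, recognise
import cv2, numpy as np
for n in ("scene","top"):
    im=vision.grab_frame(n); cv2.imwrite(f"pics/{n}0.png",cv2.cvtColor(im,cv2.COLOR_RGB2BGR))
    c=vision.calibration(n); print(n,{k:np.round(v,4).tolist() if not isinstance(v,str) else v for k,v in c.items()})
    for l in ("box","lid","catch","batten_back","press_bar","crock","mill","mug","jar","egg_cup"):
        print(l,[(np.round(d["rect"]).tolist(),round(d["p"],2)) for d in recognise(l,n)])
print(robot.current_time_s(), robot.tip_reach)
E
```

```text
scene {'mtx': [[389.9826, 0.0, 274.7502], [0.0, 389.9826, 203.2632], [0.0, 0.0, 1.0]], 'extrinsics': [[0.4162, 0.9091, 0.0196, -0.2188], [-0.6724, 0.2932, 0.6796, 0.2701], [0.6121, -0.296, 0.7333, -1.4839], [0.0, 0.0, 0.0, 1.0]]}
box [([265.0, 205.0, 94.0, 69.0], 0.74)]
lid [([278.0, 192.0, 53.0, 49.0], 0.86), ([256.0, 346.0, 85.0, 66.0], 0.78), ([357.0, 252.0, 44.0, 34.0], 0.71), ([312.0, 140.0, 35.0, 25.0], 0.67), ([145.0, 184.0, 52.0, 50.0], 0.57)]
catch [([279.0, 210.0, 51.0, 14.0], 0.73), ([278.0, 193.0, 56.0, 44.0], 0.43)]
batten_back [([313.0, 139.0, 37.0, 27.0], 0.88), ([357.0, 251.0, 40.0, 34.0], 0.76), ([279.0, 192.0, 55.0, 44.0], 0.67), ([258.0, 345.0, 81.0, 68.0], 0.64), ([145.0, 183.0, 52.0, 48.0], 0.61), ([408.0, 206.0, 29.0, 41.0], 0.25)]
press_bar [([279.0, 212.0, 44.0, 18.0], 0.72)]
crock [([88.0, 287.0, 82.0, 83.0], 0.75), ([243.0, 258.0, 19.0, 23.0], 0.59)]
mill [([407.0, 204.0, 30.0, 45.0], 0.84)]
mug [([192.0, 212.0, 37.0, 38.0], 0.61)]
jar [([300.0, 256.0, 19.0, 35.0], 0.73)]
egg_cup [([243.0, 258.0, 16.0, 26.0], 0.57)]
top {'mtx': [[506.2229, 0.0, 289.9927], [0
[... 327 characters left out ...]
.0, 66.0], 0.74), ([284.0, 218.0, 61.0, 61.0], 0.69), ([357.0, 112.0, 58.0, 58.0], 0.66)]
catch [([295.0, 193.0, 48.0, 24.0], 0.63)]
batten_back [([201.0, 318.0, 56.0, 54.0], 0.92), ([235.0, 152.0, 33.0, 40.0], 0.86), ([406.0, 322.0, 52.0, 63.0], 0.82), ([284.0, 220.0, 61.0, 67.0], 0.81), ([356.0, 114.0, 60.0, 61.0], 0.73), ([340.0, 178.0, 17.0, 20.0], 0.56)]
press_bar [([294.0, 193.0, 49.0, 25.0], 0.8), ([292.0, 161.0, 20.0, 27.0], 0.3)]
crock [([472.0, 182.0, 67.0, 59.0], 0.55)]
mill [([169.0, 165.0, 26.0, 27.0], 0.96)]
mug [([226.0, 211.0, 33.0, 41.0], 0.71), ([370.0, 247.0, 34.0, 35.0], 0.55)]
jar [([291.0, 164.0, 18.0, 26.0], 0.87)]
egg_cup [([341.0, 180.0, 15.0, 18.0], 0.59)]
1.1 0.017
```

Run:
```python
import cv2
t=cv2.imread("pics/top0.png"); s=cv2.imread("pics/scene0.png")
cv2.imwrite("pics/top_c.png",cv2.resize(t[130:280,200:400],(800,600),interpolation=cv2.INTER_CUBIC))
cv2.imwrite("pics/scene_c.png",cv2.resize(s[140:290,190:390],(800,600),interpolation=cv2.INTER_CUBIC))
```

```text
(no output)
```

View pics/top0.png

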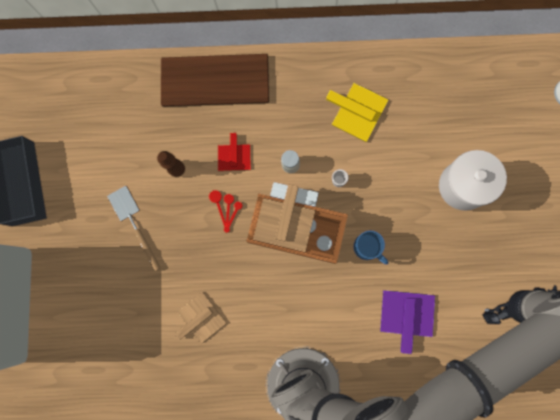

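View pics/scene0.png

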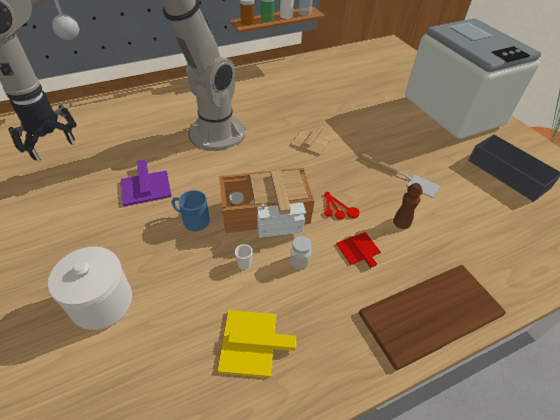

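View pics/top_c.png

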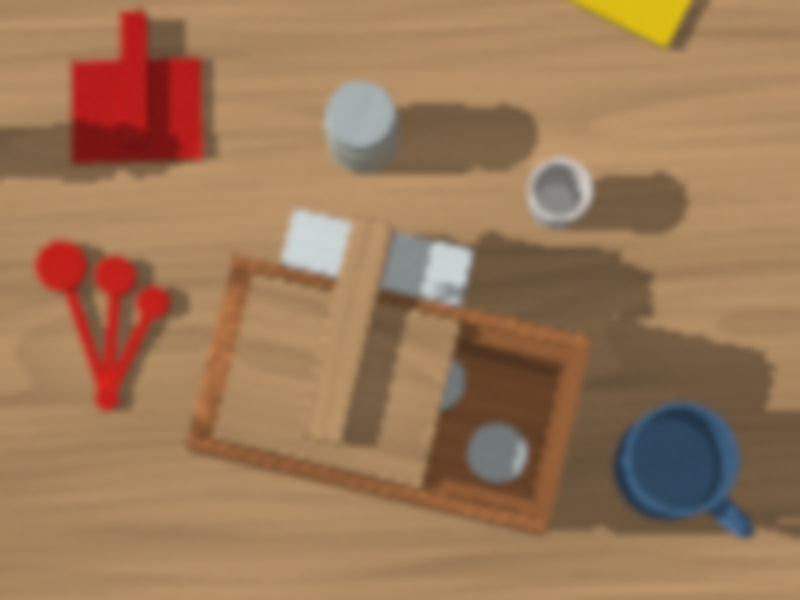

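View pics/scene_c.png

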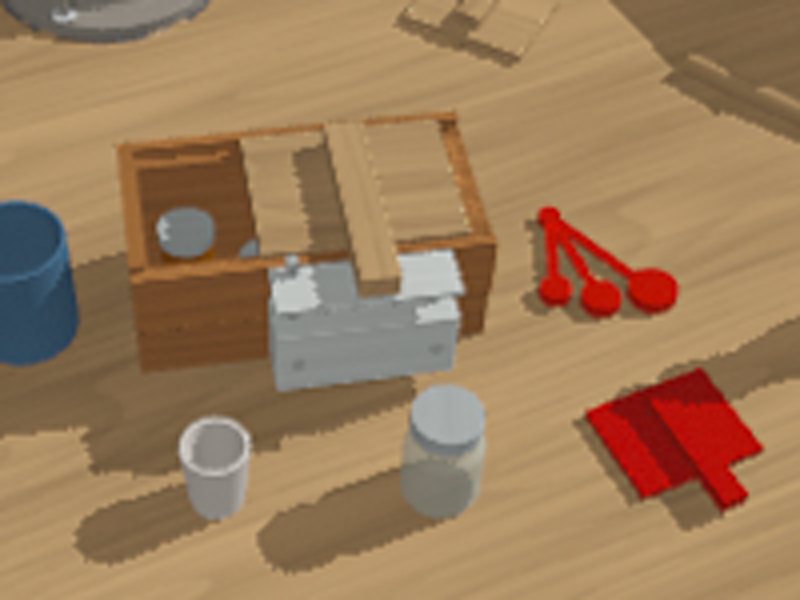

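Candidates for the lid are the beech lid on the box (top 284,218), the small beech look-alike (201,317), and the purple (407,322), red (233,155) and yellow (357,112) ones. I choose the large beech lid on the box; the crop confirms it, with its batten over the aluminium bar. The open end, box +x, is at right in the top view. The jar (291,162) and egg cup (340,178) stand beside the catch.

```bash
cat > h.py <<'E'
import numpy as np
from station import vision
from scipy.optimize import least_squares
def proj(n,P):
    c=vision.calibration(n); E=np.array(c["extrinsics"]);K=np.array(c["mtx"])
    q=np.atleast_2d(P)@E[:3,:3].T+E[:3,3]; q=q*[1,-1,-1]
    u=q@K.T; return u[:,:2]/u[:,2:]
def ray(n,uv,z):
    c=vision.calibration(n); E=np.array(c["extrinsics"]);K=np.array(c["mtx"])
    d=np.linalg.inv(K)@[*uv,1]; d=E[:3,:3].T@(d*[1,-1,-1]); o=-E[:3,:3].T@E[:3,3]
    return (o+d*(z-o[2])/d[2])[:2]
def bw(p,P):
    P=np.atleast_2d(P)/1000; c,s=np.cos(p[2]),np.sin(p[2])
    return np.c_[p[0]+c*P[:,0]-s*P[:,1],p[1]+s*P[:,0]+c*P[:,1],P[:,2]]
E
python3 - <<'E'
from h import *
T=[((235,258),(-130,69,109)),((588,338),(130,69,109)),((545,530),(130,-69,109)),((190,448),(-130,-69,109)),((293,208),(-95,112,109)),((475,245),(35,112,109))]
S=[((118,148),(130,-69,109)),((455,115),(-130,-69,109)),((495,240),(-130,69,109)),((130,275),(130,69,109)),((140,370),(130,69,0))]
f=lambda L,o:np.array([[(a[0]+.5)/4-.5+o[0],(a[1]+.5)/4-.5+o[1]] for a,_ in L])
tu,su=f(T,(200,130)),f(S,(190,140)); TB=np.array([b for _,b in T]);SB=np.array([b for _,b in S])
r=lambda p:np.r_[(proj("top",bw(p,TB))-tu).ravel(),(proj("scene",bw(p,SB))-su).ravel()]
o=least_squares(r,[.5,0,-1.8],loss="soft_l1"); print(o.x,np.degrees(o.x[2])); print(np.round(r(o.x).reshape(-1,2),1).tolist())
p=o.x; np.save("p.npy",p)
# batten outer/inner top edges in top view -> box x at z=132
def inv(w): d=w-p[:2]; c,s=np.cos(p[2]),np.sin(p[2]); return 1000*np.array([c*d[0]+s*d[1],-s*d[0]+c*d[1]])
for n,off,L in (("top",(200,130),[(355,220),(390,225),(313,438),(345,443)]),("scene",(190,140),[(328,125),(365,125),(362,280),(398,277)])):
    for a in L: print(n,a,np.round(inv(ray(n,[(a[0]+.5)/4-.5+off[0],(a[1]+.5)/4-.5+off[1]],.132)),1))
for l,n,uv,z in (("jar","top",(290.5,158),.085),("egg","top",(340,177),.06),("mug","top",(370,244),.095),("press","top",bw(p,[-30,98,109]) is None,.1)):
    if uv and not isinstance(uv,bool): w=ray(n,uv,z); print(l,w,inv(w))
print(bw(p,[[-60,98,109],[-30,98,109],[29,98,109]]))
E
```

```text
[ 0.44618091  0.0041464  -1.83009593] -104.85677274484509
[[-0.3, -0.3], [1.2, 0.4], [1.2, 0.5], [-0.8, -0.5], [0.7, 0.5], [-0.1, 1.4], [-0.5, -0.6], [0.5, -1.0], [1.2, 0.2], [0.2, 1.8], [0.6, 2.8]]
top (355, 220) [-50.7 110.2]
top (390, 225) [-26.  112.2]
top (313, 438) [-43.5 -44.8]
top (345, 443) [-21.2 -43.1]
scene (328, 125) [-25.3 -43.4]
scene (365, 125) [-52.2 -39.4]
scene (362, 280) [-22.7 111.1]
scene (398, 277) [-47.1 112.1]
jar [0.65323246 0.01792374] [-66.40553713 196.59721863]
egg [ 0.5975805  -0.12525665] [ 86.25767121 179.5176859 ]
mug [ 0.39608483 -0.19907304] [209.27058445   3.68484757]
[[ 0.55628896  0.03701303  0.109     ]
 [ 0.54859685  0.00801593  0.109     ]
 [ 0.53346904 -0.04901168  0.109     ]]
```

Run:
```python
from h import *
from station import robot,fingers
p=np.load("p.npy"); O=[180,0,np.degrees(p[2])+90]
P=lambda x,z:[*bw(p,[x,98,0])[0,:2],z]
print(robot.current_eef_rot(),O,robot.inverse_kinematics(P(-75,.2),O))
fingers.gripper_to(0.0)
robot.move_to(P(-75,.19),O)
robot.line_to(P(-75,.136))
im=vision.grab_frame("scene"); 
import cv2; cv2.imwrite("pics/above.png",cv2.resize(cv2.cvtColor(im,cv2.COLOR_RGB2BGR)[130:270,190:370],(720,560),interpolation=cv2.INTER_CUBIC))
print(robot.current_time_s(),robot.current_tool_pos(),P(-75,.136),robot.current_contact_force(),robot.current_finger_gap())
```

```text
[-1.79999382e+02  3.33139769e-04  2.44599283e+01] [180, 0, np.float64(-14.856772744845088)] [  14.1828395    23.72575704  -29.23243564   88.20385679   11.97977748
   71.200932   -121.71282575]
4.7333 [0.56099689 0.05141287 0.13698993] [np.float64(0.5601350180301202), np.float64(0.05151157563015178), 0.136] [0.91583386 0.05769901 0.39719497] -0.0009136548901085031
```

View pics/above.png

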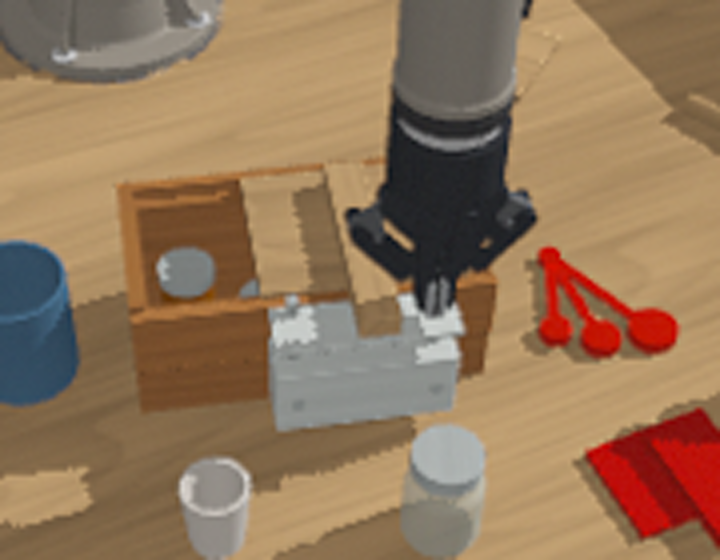

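The crop shows the shut fingertips over the bar's free end, (440,310), just behind the batten at (378,320). The jar and egg cup are clear. Next I touch the bar and press it down.

Run:
```python
from h import *
from station import robot
p=np.load("p.npy"); P=lambda x,z:[*bw(p,[x,98,0])[0,:2],z]
F=lambda:np.round(robot.current_contact_force(),1).tolist()
hit=robot.line_to(P(-75,.118),velocity=.02,f_stop=2.5)
z0=robot.current_tool_pos()[2]; print(hit,z0,F())
for z in (.121,.117,.113):
    robot.line_to(P(-75,z),velocity=.03); print(z,robot.current_tool_pos(),F())
print(robot.current_time_s())
```

```text
True 0.12429643958489583 [0.2, 0.5, 4.2]
0.121 [0.56031524 0.05152525 0.12144936] [-0.5, -0.1, 5.2]
0.117 [0.56033564 0.05156063 0.11773493] [-1.0, 0.7, 6.5]
0.113 [0.56032246 0.05156751 0.11401345] [-2.5, -1.0, 8.7]
6.1667
```

Run:
```python
from h import *
from station import robot
p=np.load("p.npy"); P=lambda x,z:[*bw(p,[x,98,0])[0,:2],z]
c,s=np.cos(p[2]),np.sin(p[2])
def st():
    w=robot.current_tool_pos();d=(w[:2]-p[:2])*1000;f=robot.current_contact_force()
    print("x%.1f y%.1f z%.1f"%(c*d[0]+s*d[1],-s*d[0]+c*d[1],w[2]*1000),"fx%.1f fy%.1f fz%.1f"%(c*f[0]+s*f[1],-s*f[0]+c*f[1],f[2]),"t%.2f"%robot.current_time_s())
robot.line_to(P(-75,.1105),velocity=.03); st()
for x in (-66,-58,-50,-42,-34):
    h=robot.line_to(P(x,.1105),velocity=.04,f_stop=18); st()
    if h: break
im=vision.grab_frame("scene"); 
import cv2; cv2.imwrite("pics/push.png",cv2.resize(cv2.cvtColor(im,cv2.COLOR_RGB2BGR)[130:270,190:370],(720,560),interpolation=cv2.INTER_CUBIC))
```

```text
x-75.1 y98.2 z111.7 fx2.1 fy-2.0 fz9.2 t6.42
x-70.1 y98.9 z112.8 fx-3.8 fy-1.7 fz8.7 t6.79
x-62.8 y99.4 z113.1 fx-4.8 fy0.5 fz8.3 t7.14
x-56.0 y99.4 z113.3 fx-5.6 fy0.1 fz8.9 t7.49
x-48.2 y99.4 z113.3 fx-6.5 fy-1.4 fz9.0 t7.84
x-40.1 y99.4 z113.3 fx-6.5 fy-0.4 fz8.0 t8.19
```

View pics/push.png

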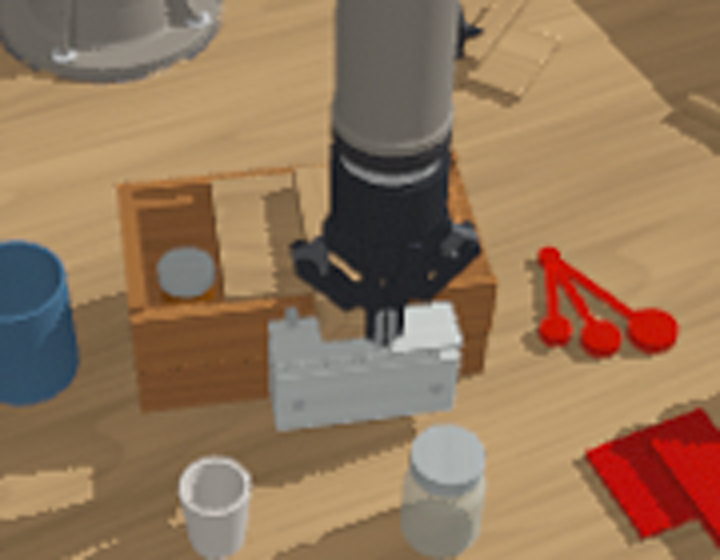

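The lid is moving level: its front edge went from column 240 to 212. I lower by 2 mm more for margin before the tooth, then push home.

```bash
cat >> h.py <<'E'
from station import robot
p=np.load("p.npy"); P=lambda x,z:[*bw(p,[x,97.5,0])[0,:2],z]
c,s=np.cos(p[2]),np.sin(p[2])
def st():
    w=robot.current_tool_pos();d=(w[:2]-p[:2])*1000;f=robot.current_contact_force()
    r=(c*d[0]+s*d[1],-s*d[0]+c*d[1],w[2]*1000,c*f[0]+s*f[1],-s*f[0]+c*f[1],f[2])
    print("x%.1f y%.1f z%.1f fx%.1f fy%.1f fz%.1f"%r,"t%.2f"%robot.current_time_s()); return r
E
python3 - <<'E'
from h import *
robot.line_to(P(-34,.1085),velocity=.02,f_stop=12); st()
for x in (-26,-18,-10):
    h=robot.line_to(P(x,.1085),velocity=.04,f_stop=15); r=st()
    if h: break
E
```

```text
x-40.2 y99.4 z111.5 fx-6.8 fy-0.2 fz9.0 t8.49
x-32.7 y99.3 z111.6 fx-6.8 fy0.1 fz11.0 t8.84
x-24.7 y99.3 z111.7 fx-8.1 fy-0.5 fz10.3 t9.19
x-16.7 y99.3 z111.6 fx-7.3 fy0.3 fz10.4 t9.54
```

Run:
```python
from h import *
last=-16.7
for x in range(-4,48,5):
    h=robot.line_to(P(x,.1085),velocity=.035,f_stop=20); r=st()
    if h or r[0]-last<1.5 or r[3]<-22: print("stopped",h); break
    last=r[0]
import cv2
for n,a in (("scene",(130,270,190,370)),("top",(150,275,215,375))):
    im=cv2.cvtColor(vision.grab_frame(n),cv2.COLOR_RGB2BGR)[a[0]:a[1],a[2]:a[3]]; cv2.imwrite(f"pics/home_{n}.png",cv2.resize(im,None,fx=4,fy=4,interpolation=cv2.INTER_CUBIC))
```

```text
x-11.1 y99.3 z111.6 fx-7.2 fy-0.6 fz9.7 t9.87
x-6.1 y99.3 z111.6 fx-8.1 fy-1.7 fz10.9 t10.16
x-1.2 y99.2 z111.6 fx-7.4 fy-0.4 fz10.4 t10.45
x3.8 y99.2 z111.6 fx-8.1 fy-0.7 fz11.4 t10.74
x8.8 y99.2 z111.6 fx-8.7 fy-0.4 fz11.0 t11.03
x13.8 y99.2 z111.6 fx-7.8 fy-0.6 fz10.8 t11.32
x16.3 y99.2 z111.7 fx-11.2 fy-0.6 fz9.5 t11.62
x16.4 y99.2 z111.9 fx-17.9 fy-0.4 fz8.2 t11.91
stopped False
```

View pics/home_top.png

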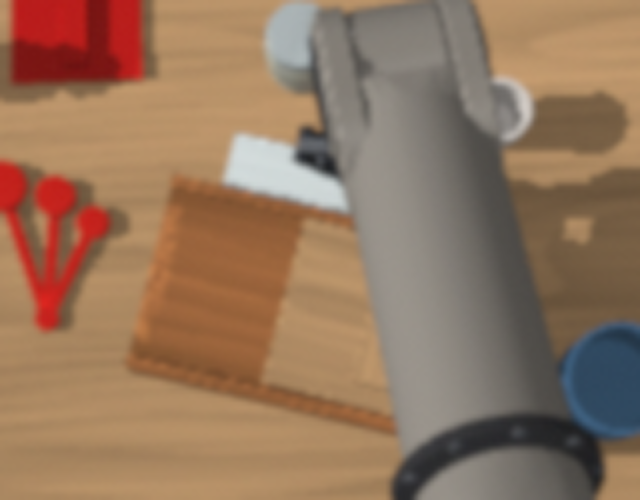

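View pics/home_scene.png

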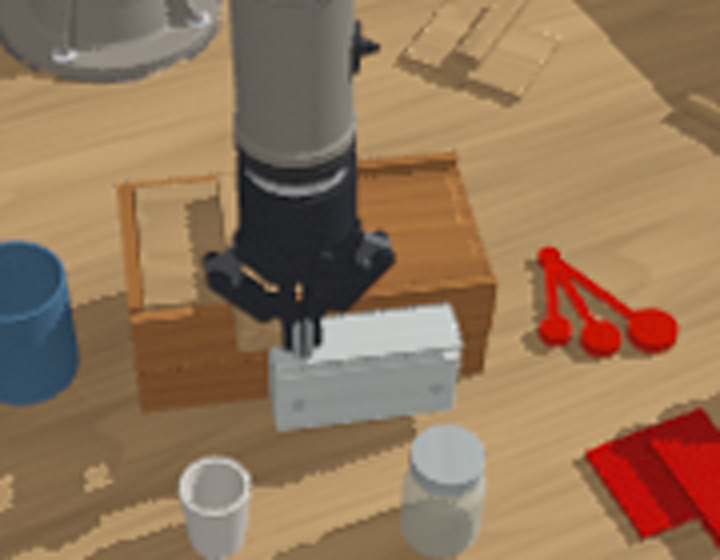

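The lid edge meets the end wall (scene column ~135), x is stuck at 16.4 and the force is rising, so the lid is home. I back off a few mm with the bar still down, then lift straight up.

Run:
```python
from h import *
for x in range(22,-8,-4):
    robot.line_to(P(x,.1085),velocity=.03); r=st()
    if r[0]<13.3: break
X=r[0]
robot.line_to(P(X,.130),velocity=.04); st()
robot.line_to(P(X,.24),velocity=.12)
robot.line_to(P(X-110,.26),velocity=.15); st()
import cv2
for n,a in (("scene",(130,270,190,370)),):
    im=cv2.cvtColor(vision.grab_frame(n),cv2.COLOR_RGB2BGR)[a[0]:a[1],a[2]:a[3]]; cv2.imwrite(f"pics/end_{n}.png",cv2.resize(im,None,fx=4,fy=4,interpolation=cv2.INTER_CUBIC))
```

```text
x16.2 y99.2 z111.5 fx-6.7 fy-0.8 fz12.4 t12.46
x16.0 y99.2 z111.2 fx-1.2 fy-1.4 fz11.5 t12.74
x15.7 y99.2 z111.1 fx3.2 fy-2.3 fz15.1 t13.03
x15.3 y99.3 z111.0 fx7.6 fy-3.0 fz15.0 t13.31
x12.9 y99.8 z111.0 fx10.5 fy-2.7 fz16.4 t13.59
x12.7 y96.5 z129.1 fx0.4 fy-0.3 fz0.2 t14.31
x-95.6 y97.8 z259.5 fx0.0 fy0.6 fz0.2 t16.27
```

View pics/end_scene.png

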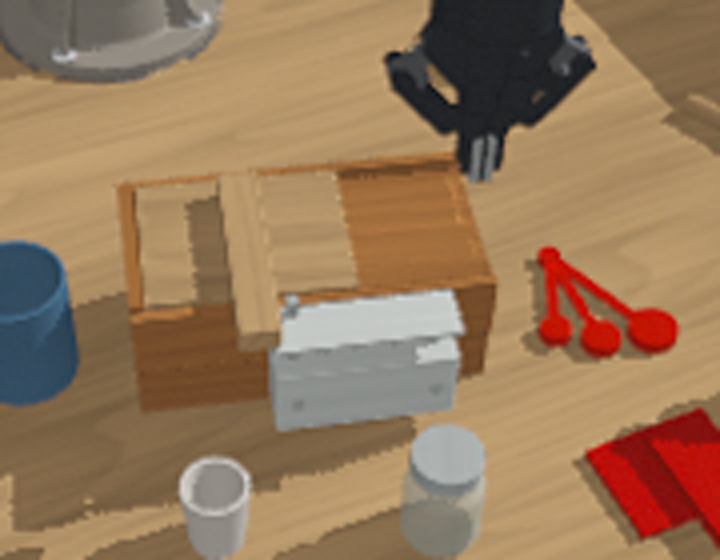

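The lid is flat and home. The tooth at (292,305) has sprung up behind the batten (255,330), and everything else is unmoved, so I hand it in.

```bash
python3 -c "
from station import workorder
print(workorder.close_job())"
```

```text
the job is handed in; nothing more can be done
None
```

The box is shut: the lid is fully home against the end stop with the tooth up behind the batten, nothing else appears to have moved, and the job is handed in at about 16 s of the 32 s limit (no verdict was returned).

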